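# Seat the chopper's lid on its drive and latch it

## Robot

A 6-joint arm with a two-finger parallel gripper is mounted at the origin on a cart in front of the work surface, level with it; the furniture and walls round the work are solid. World frame = base frame: x ahead of the robot, y to its left, z up, the work surface at z = 0. Lengths are in m, angles in rad, forces in N, time in s.
With the tool pointing down it reaches from about 0.35 to 0.975 m from the base axis. Payload 4.9 kg.
Tool frame: the origin (TCP) lies at the very end of the fingers, on their centre line; the grasp point (between the pads) lies 19 mm behind it; z points along the fingers, y is the line along which they close (so a half turn about z gives the same grasp; the last joint's range is limited). The gripper opens to 85 mm and grips with 20 to 120 N. Pads are 22 mm wide; open, the fingers measure 114 mm over their backs; the gripper's body (76 mm by 85 mm) begins 54 mm behind the grasp point. The pads swing forward as they close: fully open they stand 13 mm farther back than shut.
Start: joints at [1.091, 0.053, 1.613, -0, 1.476, -0.119], TCP at [0.221, 0.585, 0.231] pointing down, gripper open.
Joint ranges: [-3.01, 3.01], [-1.01, 2.22], [0.06, 2.58], [-1.02, 4.17], [0.09, 2.62], [-3.14, 3.14]. Speed limits (rad/s): [2.57, 2.57, 3.14, 3.14, 3.14, 3.14].

## Interface

Orientations are given as a unit quaternion [w, x, y, z].
In Python, from plant import state, optics, ticket, nets gives the robot as it stands. The module is installed in compiled form; this text tells all that it offers.
- The arm moves only by the shell command python3 -m inch 'ROWS' [OPENING]. ROWS is JSON, a list of rows, each an object of numbers: "dx", "dy", "dz": the shift along the tool's x, y, z as a fraction of full scale; "rx", "ry", "rz": the turn, a rotation vector about the tool's x, y, z as a fraction of full scale. In form: [{"dx": .., "dy": .., "dz": .., "rx": .., "ry": .., "rz": ..}, ...]. A call has 1 to 5 rows; each row is the pose to reach, as a shift and turn from the pose commanded when the call began, along the tool's axes at that moment; what a row does not reach only later rows make up. Full scale, the value 1, is 0.8 m for a shift and 1.5 rad for a turn. A row lasts 1/10 s, in which the tool goes at most 50 mm and 8.59 degrees, less where a joint would pass 70% of its speed; a pose out of reach is approached as far as the arm can. A call with a number of a shift or a turn outside -1 to 1 is refused whole. A call with a gripper value outside its range is refused whole. OPENING is the opening, from -1 (shut) to 1 (fully open), set as the call begins (- or left out, the last holds). The fingers move at their own pace and stop on an object; the grip force is fixed at half the most. Time passes only in rows, so rows that repeat a pose let the fingers close. It gives the time, the measured TCP pose, the force, the opening and the grip force at its end, in the units of the state.
- state(): the state, without advancing time (a new reading comes with each control period).
- optics.grab_frame(name): name is "scene" or "top"; returns the picture (400x640x3 uint8, red, green, blue); there is no depth.
- optics.camera_info(name): a dict with "fx", "fy", "cx", "cy" (pixels), "R" (3x3) and "t" (3): a world point X has camera coordinates R X + t. Camera axes: x right, y down, z forward; pixel columns grow to the right and rows downward; lengths in m; the calibration is good to about 2 mm. A picture is of the moment at which its call begins. camera_info takes no time and is no camera call.
- ticket.job_done(): hands the job in; it is judged then, once.
Trained networks look in the newest picture that a camera, given by its name, has taken for a name from the list of things; names that differ only in an ending like _2 or _b are one class to them, and where a whole thing is asked for, a point or a joint stands for the part that bears it (a point fixed in the world has none). Each returns a list of dicts, best first, with "confidence" (0 to 1); they miss things now and then, are a little off and sometimes report something else, mostly with a low value. They report only what shows in the picture. A call takes as long as a camera call. They do not tell look-alikes from the thing itself.
- nets.boxes_of(camera, name): "bbox" ([centre column, centre row, width, height] in pixels, round what is visible of it).
- nets.outline_of(camera, name): "pixels" (400x640 bool, what is visible of it) and "bbox" ([centre column, centre row, width, height] in pixels, round what is visible of it).
The state is a dict: "time": time; "joint_pos": joint angles; "joint_vel": joint speeds; "joint_efforts": joint torques, N m; "tool_pos": TCP position; "tool_rot": TCP orientation; "contact_force": force on the tool from outside, world axes, zero at the start; "ft_torque": the same for the moment, N m; "gripper_width": opening from 0.0 (shut) to 1.0 (fully open); "grasp_force": force on a finger pad.
Only numpy, scipy, OpenCV 4.12 (cv2) and the standard library are available. Lean on these libraries where they do the work, as an engineer would, in place of code of your own. Each camera call takes 0.05 s, during which the arm holds its last target. There are 200 camera calls.

## Task

The lid of the hand-cranked chopper is standing proud because the drive teeth under its crank rest on top of the blade coupling's teeth. Push the crank round by its knob until the teeth drop into mesh, press the lid straight down until it clicks fully home, then swing the latch's wire loop inward over the lip of the lid's keeper and snap the lever down flat against the bowl so the lid is clamped. Leave the jars, glass and shakers round it standing where they are.

Things in the scene. Friction and masses are not known exactly. Their poses are not given: they have to be found in the camera images.
- chopper: Hand-cranked food chopper fixed to the worktop: clear bowl 130 mm across, grey lid 141 mm across, steel crank on top. Origin on the bowl's axis at worktop level; +y axis to the black carrying handle, draw latch on the -y side. Rim 94 mm up, lid's flat top 118 mm up when home; both solid to the touch. Behind, a wall cabinet's rail hangs 0.47 m above the worktop, 0.58 m ahead of the robot's base.
- lid (a joint): How far the lid has sunk, m; it only moves straight up and down in its keyways. 0: 14 mm proud, drive teeth on top of the coupling's teeth; about 0.008: teeth in mesh, lid resting on its snap; 0.014: fully home. It sinks from 0 to 0.008 by its own weight once the teeth are in line; from there about 8 to 10 N clicks it home, where it stays.
- crank (a joint): Turn of the crank in the lid, rad, anticlockwise seen from above, free both ways, slight friction; 0 when the arm points along the chopper's +y (away from the latch). Under the lid it carries six drive teeth 60 degrees apart, one of them at right angles to the arm.
- blade_shaft (a joint): Turn of the blade shaft in the bowl, rad, anticlockwise from above; drag of 0.06 N m keeps it still until the meshed crank drives it. Six coupling teeth, one on the chopper's x axis at 0. Teeth mesh when crank minus blade_shaft is 30 degrees (to within 5) off a multiple of 60 degrees; at the start that is at most about 55 degrees of crank away, pushed either way.
- latch_lever (a joint): Latch lever's angle, rad, about a level pin at lever_pivot: 0 shut (hanging flat along the bowl), 1.9 to 2.06 open (outward, about 25 degrees above level; stop at 2.06). Friction holds it where left (0.03 N m to move). With the loop hooked and lid home, pushing it below 0.9 rad stretches the loop (up to 0.07 N m) until about 0.4 rad, where it snaps shut.
- loop (a joint): Angle of the wire loop about its pin on the lever, rad. Its outward lean from vertical is loop minus latch_lever. Free-swinging; starts leaning out 0.4 to 0.55 rad against a stop (2.45). Pushed inward past vertical it falls over the keeper's lip and rests with its bar on the lid's side, leaning in about 0.4 rad; it then follows the lever down onto the ledge.
- knob (a point): Middle of the crank's upright black knob, 20 mm across and 31 mm tall (its foot 15.5 mm below this point, on the 6 mm thick crank arm), 47 mm from the crank's axis. It does not spin on the arm.
- hub_top (a point): Centre of the top face of the crank's round steel hub, 30 mm across, on the lid's axis, 154 mm above the worktop with the lid proud and 140 mm when home; the place to press the lid down. The knob's top is 25 mm higher than this face.
- loop_bar (a point): Middle of the top bar of the latch's steel wire loop: wire 4 mm thick, loop 30 mm wide outside, bar parallel to the chopper's x axis, 34 mm from the loop's pin; the pin sits 10 mm from the lever's pivot.
- keeper (a point): Where the loop's bar must finally lie: 2 mm above the keeper's 18 mm wide ledge on the lid's latch side; moves with the lid (102 mm up when home, 74.5 mm from the bowl's axis). The lid's side is 4 mm inward of it; an upturned lip, top 2.5 mm above this point, stands 3 to 6 mm outward. The open loop clears the lip only when the lid is home.
- lever_pivot (a point): Middle of the lever's pin on the bowl, 76 mm from the bowl's axis towards -y, 76 mm above the worktop.
- lever_end (a point): Free end of the latch lever, 46 mm from the pivot: steel strip 18 mm wide, 3 mm thick, end slightly turned out. Shut, its outer face is 4 mm outward of the pivot, 80 mm from the bowl's axis. Press it down first, then in towards the bowl; pushed sideways while it stands out level it jams.
- olive_jar_mid (a point): Olive jar with grey lid, 63 mm across, 110 mm tall, standing beside the chopper's carrying handle; point half-way up its axis. Bystander.
- shot_glass_mid (a point): Shot glass, 48 mm across, 61 mm tall, beside the bowl; point half-way up its axis. Bystander.
- nutmeg_jar_mid (a point): Spice jar with dark cap, 44 mm across, 105 mm tall, standing beyond the latch; point half-way up its axis. Bystander.
- salt_shaker_mid (a point): Salt shaker with steel top, 44 mm across, 90 mm tall, to the right of the chopper; point half-way up. Bystander.
- shaker_mid (a point): Steel cocktail shaker, 70 mm across, 203 mm tall, to the left of the chopper; point 100 mm up its axis. Bystander.
There are look-alikes about, which are no part of the job. Leave any orange or yellow look-alike of the part that bears olive_jar_mid alone.

How it is judged:
By the outcome, as a careful person would: the job done as asked, in the order asked, and still so for the second after the job is handed in, with the robot touching nothing.
It also fails if it takes over 48 s, if anything falls off the work surface, if the arm or the gripper's body presses on something with over 40 N, if the wrist force passes 120 N, or if a joint passes its speed limit or range.

## Working session

There is one attempt and no reset: what is moved stays moved. The work goes in short steps, Python scripts to look and compute and a shell command to move; the robot and the scene stay as the last step left them, time stands still between calls to the robot, and variables do not carry over. Pictures are saved under pics/ and viewed, at most 10 in all, crops included, and the job is handed in when it is done.

```bash
mkdir -p pics; cat > h.py <<'E'
from plant import state, optics, ticket, nets
import numpy as np, cv2
def ray(cam,u,v):
    c=optics.camera_info(cam);R=np.array(c["R"]);t=np.array(c["t"])
    d=R.T@np.array([(u-c["cx"])/c["fx"],(v-c["cy"])/c["fy"],1]);return -R.T@t,d
def atz(cam,u,v,z):
    o,d=ray(cam,u,v);return o+d*(z-o[2])/d[2]
def proj(cam,X):
    c=optics.camera_info(cam);p=np.array(c["R"])@np.array(X)+np.array(c["t"]);return np.array([c["fx"]*p[0]/p[2]+c["cx"],c["fy"]*p[1]/p[2]+c["cy"]])
def tri(uv1,uv2):
    o1,d1=ray("scene",*uv1);o2,d2=ray("top",*uv2)
    s=np.linalg.lstsq(np.c_[d1,-d2],o2-o1,rcond=None)[0];a=o1+d1*s[0];b=o2+d2*s[1];return (a+b)/2,np.linalg.norm(a-b)
def save(cam,fn,crop=None,sc=1):
    im=optics.grab_frame(cam)[:,:,::-1]
    if crop: x0,y0,x1,y1=crop; im=im[y0:y1,x0:x1]
    im=cv2.resize(im,None,fx=sc,fy=sc,interpolation=cv2.INTER_CUBIC);cv2.imwrite("pics/"+fn,im)
E
python3 - <<'E'
from h import *
save("scene","s0.png");save("top","t0.png")
for c in ("scene","top"):
    o,_=ray(c,320,200);print(c,o,optics.camera_info(c)["fx"])
    for n in ("chopper","knob","hub_top","loop_bar","lever_end","keeper","olive_jar_mid","shot_glass_mid","nutmeg_jar_mid","salt_shaker_mid","shaker_mid"):
        print(c,n,[(round(r["confidence"],2),np.round(r["bbox"]).tolist()) for r in nets.boxes_of(c,n)[:3]])
s=state();print(s)
E
```

```text
scene [-0.16068199 -0.43233166  1.01646052] 458.3372729530689
scene chopper [(0.7, [338.0, 231.0, 69.0, 75.0])]
scene knob [(0.65, [327.0, 207.0, 22.0, 25.0]), (0.31, [284.0, 235.0, 15.0, 25.0])]
scene hub_top [(0.53, [325.0, 204.0, 22.0, 19.0])]
scene loop_bar []
scene lever_end [(0.67, [366.0, 243.0, 20.0, 13.0])]
scene keeper []
scene olive_jar_mid [(0.98, [283.0, 202.0, 25.0, 40.0]), (0.83, [241.0, 199.0, 26.0, 36.0]), (0.76, [266.0, 181.0, 23.0, 42.0])]
scene shot_glass_mid [(0.74, [284.0, 234.0, 19.0, 25.0])]
scene nutmeg_jar_mid [(0.67, [328.0, 205.0, 25.0, 26.0]), (0.66, [393.0, 265.0, 19.0, 35.0]), (0.31, [334.0, 221.0, 53.0, 48.0])]
scene salt_shaker_mid [(0.84, [454.0, 306.0, 24.0, 33.0])]
scene shaker_mid [(0.88, [225.0, 154.0, 26.0, 59.0]), (0.52, [325.0, 207.0, 27.0, 24.0])]
top [0.33383437 0.08431347 1.34579315] 461.6966417828074
top chopper [(0.55, [333.0, 206.0, 82.0, 52.0])]
top knob [(0.5, [319.0, 204.0, 29.0, 10.0]), (0.34, [333.0, 207.0, 83.0, 51.0]), (0.22, [173.0, 200.0, 37.0, 30.0])]
top hub_top [(0.7, [319.0, 205.0, 26.0, 6.0])]
top loop_bar []
top lever_end 
[... 470 characters left out ...]
1.09100326e+00,  5.26962897e-02,  1.61289137e+00, -9.68225683e-06,
        1.47597498e+00, -1.18987688e-01]), 'joint_vel': array([-2.97590802e-03,  4.79951505e-05,  4.10710846e-04, -1.29606874e-03,
        2.19423645e-04,  1.53251706e-03]), 'joint_efforts': array([-4.14749829e-04, -3.93684268e+01, -3.70458233e+01, -2.18477130e-04,
        5.91011212e-04, -1.27830256e-05]), 'tool_pos': array([0.22063345, 0.58475238, 0.23131104]), 'tool_rot': array([9.03147323e-06, 1.79425291e-01, 9.83771602e-01, 1.29191100e-05]), 'contact_force': array([ 0.64812413, -0.27428256, -0.3809472 ]), 'ft_torque': array([-0.02175957,  0.05749238,  0.05606874]), 'grasp_force': 0.0, 'gripper_width': 0.9988437804723543}
```

```bash
python3 - <<'E'
import cv2,numpy as np
s=cv2.imread("pics/s0.png")[130:330,200:480];t=cv2.imread("pics/t0.png")[150:260,200:480]
a=cv2.resize(s,None,fx=2.8,fy=2.8,interpolation=3);b=cv2.resize(t,None,fx=2.8,fy=2.8,interpolation=3)
cv2.imwrite("pics/s0c.png",a);cv2.imwrite("pics/t0c.png",b)
E
```

```text
(no output)
```

View pics/s0c.png

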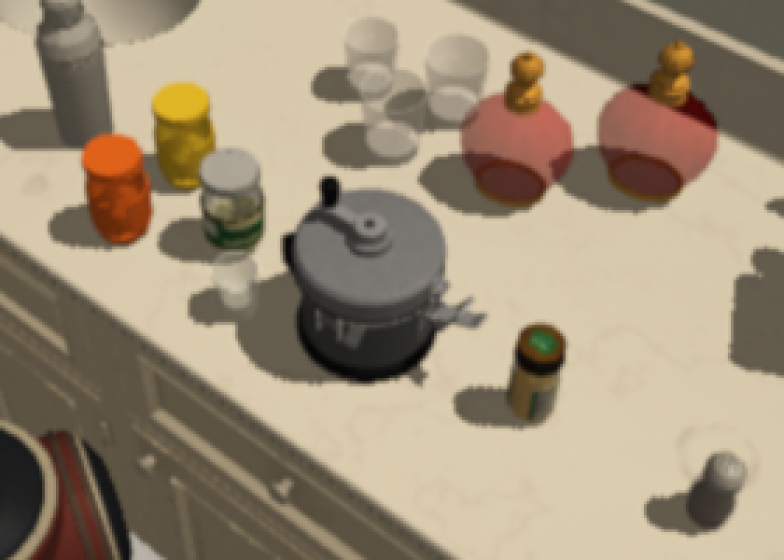

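View pics/t0c.png

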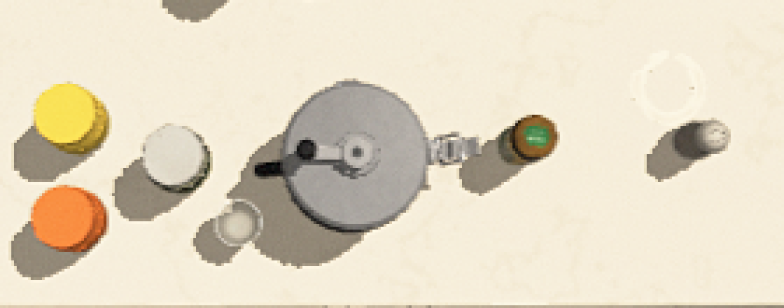

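```bash
python3 - <<'E'
from h import *
import cv2
t=cv2.imread("pics/t0.png")
def T(x,y,z): p=atz("top",200+x/2.8,150+y/2.8,z);return np.round(p,4)
def S(x,y): return (200+x/2.8,130+y/2.8)
def Tp(x,y): return (200+x/2.8,150+y/2.8)
print("lid",T(356,156.5,.132),"hub",T(356,152,.154),"knobtop",T(307,149,.179),"handle end",T(256,170,.08))
print("latch end",T(478,147,.095),"nutmeg top",T(536,137,.105),"olive",T(172,155,.11),"glass",T(239,223,.061),"salt",T(714,136,.09))
for n,a,b in (("hub",S(370,224),Tp(356,152)),("knob",S(330,183),Tp(307,149)),("leverend",S(483,319),Tp(479,146)),("nutmeg",S(541,342),Tp(536,137))):
    p,e=tri(a,b);print(n,p.round(4),round(e,4))
# lid circle fit by gray colour
g=t[150:260,290:375].astype(int);v=g.sum(2)/3;sat=g.max(2)-g.min(2)
m=((v<175)&(v>110)&(sat<14)).astype(np.uint8)
m=cv2.morphologyEx(m,cv2.MORPH_OPEN,np.ones((9,9)))
c=max(cv2.findContours(m,0,1)[0],key=cv2.contourArea);(x,y),r=cv2.minEnclosingCircle(c);print(x+290,y+150,r,cv2.contourArea(c)); print(atz("top",x+290,y+150,.13))
from scipy.spatial.transform import Rotation as R
q=state()["tool_rot"];print(R.from_quat([q[1],q[2],q[3],q[0]]).as_matrix().round(3))
E
```

```text
lid [0.4453 0.022  0.132 ] hub [0.4474 0.0232 0.154 ] knobtop [0.4477 0.0689 0.179 ] handle end [0.4366 0.1176 0.08  ]
latch end [ 0.4582 -0.099   0.095 ] nutmeg top [ 0.467  -0.1542  0.105 ] olive [0.4484 0.1971 0.11  ] glass [0.3856 0.1345 0.061 ] salt [ 0.47   -0.3333  0.09  ]
hub [0.4482 0.0223 0.1547] 0.0025
knob [0.4485 0.0682 0.1774] 0.0019
leverend [ 0.4585 -0.099   0.1049] 0.0011
nutmeg [ 0.467  -0.1538  0.1088] 0.0011
326.30555725097656 217.5 18.850650787353516 478.0
[0.41473168 0.02427486 0.13      ]
[[-0.936  0.353  0.   ]
 [ 0.353  0.936  0.   ]
 [-0.     0.    -1.   ]]
```

```bash
cat > to.py <<'E'
import sys
from h import *
from scipy.spatial.transform import Rotation as R
# chopper frame: p=[x,y,z] -> tool fractions; args x y z [tilt deg about chopper x, + = body away from the bowl on latch side]
C=np.array([.447,.022,0]);th=np.radians(5.7);B=R.from_euler('z',th)
def rel(p,tilt=0):
    s=state();q=s["tool_rot"];A=R.from_quat([q[1],q[2],q[3],q[0]])
    D=B*R.from_euler('x',tilt,degrees=True)*R.from_matrix(np.c_[[0,1,0],[1,0,0],[0,0,-1]])
    d=A.inv().apply(C+B.apply(p)-s["tool_pos"])/.8;r=(A.inv()*D).as_rotvec()/1.5
    return d.round(4).tolist(),r.round(4).tolist()
def here():
    s=state();print("t",round(s["time"],2),"chopper-frame",B.inv().apply(s["tool_pos"]-C).round(4),"F",B.inv().apply(s["contact_force"]).round(1),"w",round(s["gripper_width"],2))
if __name__=="__main__":
    a=[float(v) for v in sys.argv[1:]];here();print(*rel(a[:3],a[3] if len(a)>3 else 0))
E
python3 to.py -.045 .045 .25; python3 -c "
from h import *
print(atz('scene',225,154,.1), B if 0 else '')"
```

```text
t 1.2 chopper-frame [-0.1694  0.5825  0.2313] F [ 0.6 -0.3 -0.4] w 1.0
[-0.4377, -0.5328, -0.0234] [0.0, -0.0, 0.7403]
[0.46222056 0.43696809 0.1       ]
```

```bash
python3 -m inch '[{"dx":-0.4377,"dy":-0.5328,"dz":-0.0234,"rz":0.74},{"dx":-0.4377,"dy":-0.5328,"dz":-0.0234,"rz":0.74},{"dx":-0.4377,"dy":-0.5328,"dz":-0.0234,"rz":0.74},{"dx":-0.4377,"dy":-0.5328,"dz":-0.0234,"rz":0.74},{"dx":-0.4377,"dy":-0.5328,"dz":-0.0234,"rz":0.74}]' -1; python3 to.py -.045 .045 .25
```

```text
t 1.2 chopper-frame [-0.1694  0.5825  0.2313] F [ 0.6 -0.3 -0.4] w 1.0
[-0.4377, -0.5328, -0.0234] [0.0, -0.0, 0.7403]validation failed for argument at $[0]...
```

```bash
python3 -m inch '[{"dx":-0.4377,"dy":-0.5328,"dz":-0.0234,"rx":0,"ry":0,"rz":0.74},{"dx":-0.4377,"dy":-0.5328,"dz":-0.0234,"rx":0,"ry":0,"rz":0.74},{"dx":-0.4377,"dy":-0.5328,"dz":-0.0234,"rx":0,"ry":0,"rz":0.74},{"dx":-0.4377,"dy":-0.5328,"dz":-0.0234,"rx":0,"ry":0,"rz":0.74},{"dx":-0.4377,"dy":-0.5328,"dz":-0.0234,"rx":0,"ry":0,"rz":0.74}]' -1; python3 to.py -.045 .045 .25
```

```text
time: 1.7
tool_pos: [0.301, 0.3464, 0.2399]
tool_rot: [0.0, 0.53, 0.848, 0.0]
contact_force: [2.1, -0.4, -0.2]
gripper_width: 0.143
grasp_force: 0.0
t 1.7 chopper-frame [-0.113   0.3373  0.2399] F [ 2.  -0.6 -0.2] w 0.14
[-0.3721, -0.0473, -0.0126] [0.0004, 0.0, 0.2368]
```

```bash
python3 -m inch '[{"dx":-0.372,"dy":-0.0473,"dz":-0.0126,"rx":0,"ry":0,"rz":0.237},{"dx":-0.372,"dy":-0.0473,"dz":-0.0126,"rx":0,"ry":0,"rz":0.237},{"dx":-0.372,"dy":-0.0473,"dz":-0.0126,"rx":0,"ry":0,"rz":0.237},{"dx":-0.372,"dy":-0.0473,"dz":-0.0126,"rx":0,"ry":0,"rz":0.237},{"dx":-0.372,"dy":-0.0473,"dz":-0.0126,"rx":0,"ry":0,"rz":0.237}]' ; python3 to.py -.045 .045 .158
```

```text
time: 2.2
tool_pos: [0.3829, 0.1102, 0.2487]
tool_rot: [0.001, 0.669, 0.743, 0.001]
contact_force: [0.8, 0.3, 0.5]
gripper_width: -0.002
grasp_force: 0.0
t 2.2 chopper-frame [-0.055   0.0941  0.2487] F [0.8 0.2 0.5] w -0.0
[-0.0614, 0.012, 0.1134] [0.0012, -0.0001, 0.0035]
```

```bash
python3 -m inch '[{"dx":-0.0614,"dy":0.012,"dz":0,"rx":0,"ry":0,"rz":0.003},{"dx":-0.0614,"dy":0.012,"dz":0.05,"rx":0,"ry":0,"rz":0.003},{"dx":-0.0614,"dy":0.012,"dz":0.1134,"rx":0,"ry":0,"rz":0.003},{"dx":-0.0614,"dy":0.012,"dz":0.1134,"rx":0,"ry":0,"rz":0.003},{"dx":-0.0614,"dy":0.012,"dz":0.1134,"rx":0,"ry":0,"rz":0.003}]' ; python3 to.py -.045 .045 .158; python3 -c "
from h import *
save('scene','s1.png',(270,140,410,260),4)"
```

```text
time: 2.7
tool_pos: [0.3967, 0.0643, 0.1573]
tool_rot: [-0.001, 0.671, 0.742, -0.001]
contact_force: [-0.4, -0.3, 1.2]
gripper_width: 0.002
grasp_force: 0.0
t 2.7 chopper-frame [-0.0458  0.0471  0.1573] F [-0.4 -0.2  1.2] w 0.0
[-0.0026, 0.001, -0.0009] [-0.0014, -0.0002, 0.0005]
```

View pics/s1.png

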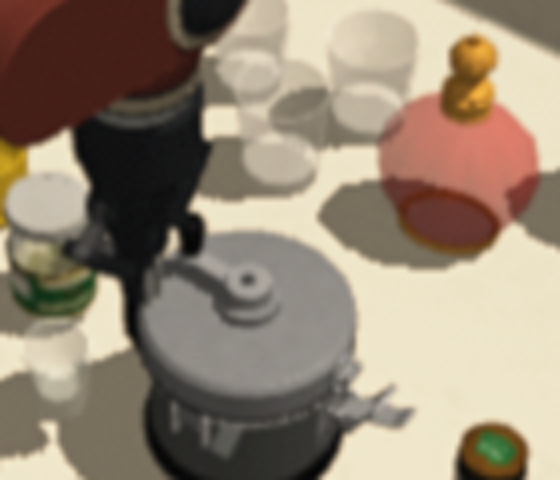

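```bash
python3 -m inch '[{"dx":0.0036,"dy":0.027,"dz":0,"rx":0,"ry":0,"rz":0},{"dx":0.004,"dy":0.034,"dz":0,"rx":0,"ry":0,"rz":0},{"dx":0.006,"dy":0.041,"dz":0,"rx":0,"ry":0,"rz":0},{"dx":0.007,"dy":0.0485,"dz":0,"rx":0,"ry":0,"rz":0},{"dx":0.0074,"dy":0.056,"dz":0,"rx":0,"ry":0,"rz":0}]' | grep force; python3 to.py .0065 .0528 .158
python3 -m inch '[{"dx":0,"dy":0.0094,"dz":0,"rx":0,"ry":0,"rz":0},{"dx":-0.002,"dy":0.018,"dz":0,"rx":0,"ry":0,"rz":0},{"dx":-0.0045,"dy":0.026,"dz":0,"rx":0,"ry":0,"rz":0},{"dx":-0.008,"dy":0.033,"dz":0,"rx":0,"ry":0,"rz":0},{"dx":-0.012,"dy":0.039,"dz":0,"rx":0,"ry":0,"rz":0}]' | grep force; python3 to.py .036 .039 .158;  python3 -c "
from h import *
save('scene','s2.png',(270,140,410,260),4);save('top','t2.png',(270,160,400,250),4)
for n in('hub_top','knob'):
  for c in ('scene','top'): print(n,c,[(round(r['confidence'],2),np.round(r['bbox']).tolist()) for r in nets.boxes_of(c,n)[:2]])"
```

```text
contact_force: [0.0, -0.5, 0.3]
grasp_force: 0.2
t 3.25 chopper-frame [0.0002 0.0531 0.1582] F [-0.  -0.5  0.3] w -0.0
[-0.0003, 0.0079, 0.0002] [0.0007, 0.0001, 0.0007]
contact_force: [-2.6, -0.1, -0.2]
grasp_force: 0.9
t 3.75 chopper-frame [0.0309 0.0429 0.1571] F [-2.6  0.1 -0.2] w 0.0
[-0.0049, 0.0064, -0.0011] [-0.0009, 0.0001, 0.0003]
hub_top scene [(0.76, [332.0, 205.0, 9.0, 26.0])]
hub_top top [(0.69, [327.0, 206.0, 7.0, 11.0])]
knob scene []
knob top []
```

View pics/s2.png

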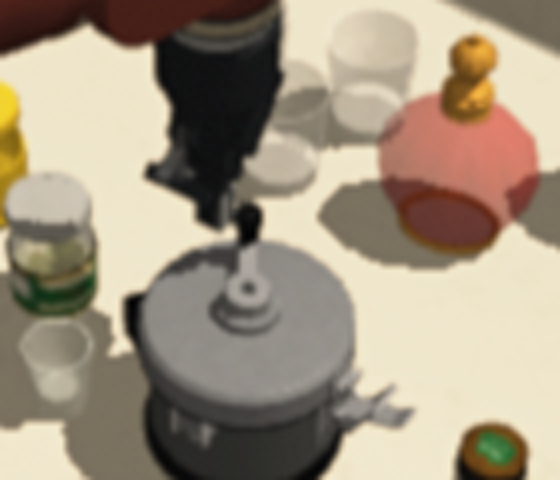

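```bash
python3 -m inch '[{"dx":0.005,"dy":-0.0125,"dz":-0.01,"rx":0,"ry":0,"rz":0},{"dx":0.005,"dy":-0.0125,"dz":-0.06,"rx":0,"ry":0,"rz":0},{"dx":-0.0536,"dy":-0.0386,"dz":-0.06,"rx":0,"ry":0,"rz":0},{"dx":-0.0536,"dy":-0.0386,"dz":-0.02,"rx":0,"ry":0,"rz":0},{"dx":-0.0536,"dy":-0.0386,"dz":-0.005,"rx":0,"ry":0,"rz":0}]' | grep force; python3 to.py 0 0 .147
python3 -m inch '[{"dx":0,"dy":0,"dz":0.011,"rx":0,"ry":0,"rz":0},{"dx":0,"dy":0,"dz":0.011,"rx":0,"ry":0,"rz":0}]' | grep force; python3 to.py 0 0 .147
```

```text
contact_force: [0.2, 0.0, -0.3]
grasp_force: 0.0
t 4.55 chopper-frame [-0.0012 -0.0002  0.1599] F [ 0.2  0.  -0.3] w -0.0
[0.0002, 0.0015, 0.0161] [-0.0007, -0.0002, -0.0009]
contact_force: [0.0, 1.0, -0.1]
grasp_force: 0.0
t 4.75 chopper-frame [-0.0009  0.0011  0.1511] F [ 0.1  1.  -0.1] w 0.0
[-0.0014, 0.0012, 0.0051] [-0.0021, -0.0005, 0.001]
```

Now press in small steps.

```bash
python3 -m inch '[{"dx":-0.001,"dy":0.001,"dz":0.0025,"rx":0,"ry":0,"rz":0},{"dx":-0.001,"dy":0.001,"dz":0.005,"rx":0,"ry":0,"rz":0},{"dx":-0.001,"dy":0.001,"dz":0.0075,"rx":0,"ry":0,"rz":0}]' | grep force; python3 to.py 0 0 .14
python3 -m inch '[{"dx":0,"dy":0,"dz":0.002,"rx":0,"ry":0,"rz":0},{"dx":0,"dy":0,"dz":0.004,"rx":0,"ry":0,"rz":0},{"dx":0,"dy":0,"dz":0.005,"rx":0,"ry":0,"rz":0}]' | grep force; python3 to.py 0 0 .14
```

```text
contact_force: [-0.8, -0.7, 0.3]
grasp_force: 0.0
t 5.05 chopper-frame [ 0.0013 -0.0003  0.1473] F [-0.9 -0.6  0.3] w -0.0
[0.0004, -0.0016, 0.0091] [0.0008, 0.0002, 0.0007]
contact_force: [-6.2, 1.1, 12.3]
grasp_force: 5.9
t 5.35 chopper-frame [ 0.0013 -0.0004  0.1448] F [-6.1  1.7 12.3] w -0.0
[0.0005, -0.0016, 0.006] [0.0004, -0.0001, 0.0005]
```

```bash
python3 -m inch '[{"dx":0,"dy":0,"dz":0.001,"rx":0,"ry":0,"rz":0},{"dx":0,"dy":0,"dz":0.0025,"rx":0,"ry":0,"rz":0}]' | grep force; python3 to.py 0 0 .14
python3 -m inch '[{"dx":0,"dy":0,"dz":0.0012,"rx":0,"ry":0,"rz":0},{"dx":0,"dy":0,"dz":0.0025,"rx":0,"ry":0,"rz":0}]' | grep force; python3 to.py 0 0 .14
```

```text
contact_force: [-7.2, 2.1, 14.5]
grasp_force: 7.4
t 5.55 chopper-frame [ 0.0014 -0.0004  0.1437] F [-7.   2.8 14.5] w -0.0
[0.0005, -0.0017, 0.0047] [0.0005, -0.0, 0.0005]
contact_force: [-1.8, 0.4, 1.5]
grasp_force: 0.7
t 5.75 chopper-frame [ 0.0013 -0.0004  0.1406] F [-1.8  0.5  1.5] w -0.0
[0.0005, -0.0016, 0.0007] [0.0008, 0.0, 0.0005]
```

```bash
python3 -m inch '[{"dx":0,"dy":0,"dz":0.0025,"rx":0,"ry":0,"rz":0},{"dx":0,"dy":0,"dz":0.004,"rx":0,"ry":0,"rz":0},{"dx":0,"dy":0,"dz":0.004,"rx":0,"ry":0,"rz":0}]' | grep force; python3 to.py 0 0 .14
python3 -m inch '[{"dx":0,"dy":0,"dz":-0.02,"rx":0,"ry":0,"rz":0},{"dx":0,"dy":0,"dz":-0.06,"rx":0,"ry":0,"rz":0},{"dx":-0.0625,"dy":0,"dz":-0.06,"rx":0,"ry":0,"rz":0},{"dx":-0.125,"dy":0,"dz":-0.06,"rx":0,"ry":0,"rz":0},{"dx":-0.19,"dy":0,"dz":-0.06,"rx":0,"ry":0,"rz":0}]' | grep force; python3 to.py 0 -.130 .14
python3 -c "
from h import *
im=np.vstack([cv2.resize(optics.grab_frame(c)[y:y+60,320:410,::-1],None,fx=5,fy=5,interpolation=3) for c,y in (('scene',195),('top',175))]);cv2.imwrite('pics/st3.png',im)"
```

```text
contact_force: [-8.9, 1.2, 19.8]
grasp_force: 9.7
t 6.05 chopper-frame [ 0.0018 -0.0005  0.1397] F [-8.7  2.1 19.8] w 0.0
[0.0007, -0.0022, -0.0004] [0.0009, 0.0002, 0.0006]
contact_force: [0.8, 0.3, 1.0]
grasp_force: 0.0
t 6.55 chopper-frame [ 0.0009 -0.1519  0.1839] F [0.9 0.2 1. ] w -0.0
[0.0274, -0.0012, 0.0549] [0.001, 0.0005, 0.0013]
```

View pics/st3.png

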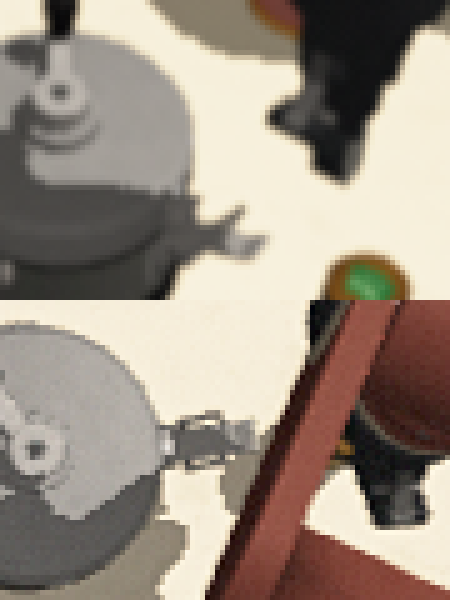

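```bash
python3 -c "
from to import *
f=lambda p:B.inv().apply(p-C).round(4)
print(f(atz('top',364.2,203,.108)),f(atz('top',371,202.3,.095)),f(atz('top',354,204,.1)),f(atz('scene',367.5,237.5,.108)),f(atz('top',327,205,.14)))
p,e=tri((367.5,237.5),(364.2,203));print(f(p),e)
"; python3 to.py 0 -.128 .112
```

```text
[-0.0016 -0.1018  0.108 ] [-0.0004 -0.1224  0.095 ] [-0.001  -0.0749  0.1   ] [ 0.0084 -0.1026  0.108 ] [-0.      0.0008  0.14  ]
[-0.0005 -0.1031  0.1172] 0.006464538133093569
t 6.65 chopper-frame [ 0.0005 -0.1553  0.1837] F [-0.6  0.2  0.6] w -0.0
[0.0343, -0.0009, 0.0896] [0.0003, 0.0014, -0.004]
```

```bash
python3 -m inch '[{"dx":0.0316,"dy":-0.001,"dz":0,"rx":0,"ry":0.001,"rz":-0.004},{"dx":0.0316,"dy":-0.001,"dz":0.05,"rx":0,"ry":0.001,"rz":-0.004},{"dx":0.0316,"dy":-0.001,"dz":0.09,"rx":0,"ry":0.001,"rz":-0.004},{"dx":0.0316,"dy":-0.001,"dz":0.097,"rx":0,"ry":0.001,"rz":-0.004},{"dx":0.0316,"dy":-0.001,"dz":0.097,"rx":0,"ry":0.001,"rz":-0.004}]' | grep force; python3 to.py 0 -.092 .107
```

```text
contact_force: [0.1, -0.4, -0.3]
grasp_force: 0.0
t 7.15 chopper-frame [-0.0008 -0.1244  0.1048] F [ 0.1 -0.4 -0.3] w 0.0
[0.0405, 0.0013, -0.0026] [-0.0016, -0.0019, 0.0046]
```

```bash
python3 -m inch '[{"dx":0.009,"dy":0.001,"dz":-0.0006,"rx":0,"ry":0,"rz":0.004},{"dx":0.017,"dy":0.001,"dz":-0.001,"rx":0,"ry":0,"rz":0.004},{"dx":0.025,"dy":0.001,"dz":-0.002,"rx":0,"ry":0,"rz":0.004},{"dx":0.033,"dy":0.001,"dz":-0.0026,"rx":0,"ry":0,"rz":0.004},{"dx":0.04,"dy":0.001,"dz":-0.0026,"rx":0,"ry":0,"rz":0.004}]' | grep force; python3 to.py 0 -.092 .107
python3 -m inch '[{"dx":0.001,"dy":0,"dz":-0.001,"rx":0,"ry":0,"rz":0},{"dx":0.001,"dy":0,"dz":-0.001,"rx":0,"ry":0,"rz":0}]' | grep force; python3 to.py 0 -.13 .107

```

```text
contact_force: [0.4, -0.4, 0.2]
grasp_force: 0.0
t 7.65 chopper-frame [ 0.0009 -0.0926  0.1087] F [ 0.4 -0.5  0.2] w -0.0
[0.0007, -0.0011, 0.0021] [0.0007, -0.0007, 0.0006]
contact_force: [-0.3, -0.4, -0.2]
grasp_force: 0.0
t 7.85 chopper-frame [ 0.0007 -0.0922  0.109 ] F [-0.3 -0.4 -0.2] w -0.0
[-0.0473, -0.0009, 0.0024] [0.0002, -0.0008, 0.0007]
```

```bash
python3 -m inch '[{"dx":0,"dy":0,"dz":-0.05,"rx":0,"ry":0,"rz":0},{"dx":-0.05,"dy":0,"dz":-0.08,"rx":0,"ry":0,"rz":0},{"dx":-0.08,"dy":0,"dz":-0.08,"rx":0,"ry":0,"rz":0}]' | grep force; 
python3 -c "
from h import *
im=np.vstack([cv2.resize(optics.grab_frame(c)[y:y+60,320:410,::-1],None,fx=5,fy=5,interpolation=3) for c,y in (('scene',195),('top',175))]);cv2.imwrite('pics/st4.png',im)"; python3 to.py 0 -.13 .107
```

```text
contact_force: [0.4, 0.4, 0.5]
grasp_force: 0.0
t 8.25 chopper-frame [ 0.0012 -0.1592  0.1742] F [-0.7 -0.1 -0.7] w 0.0
[0.0365, -0.0017, 0.084] [0.0014, 0.0004, -0.0019]
```

View pics/st4.png

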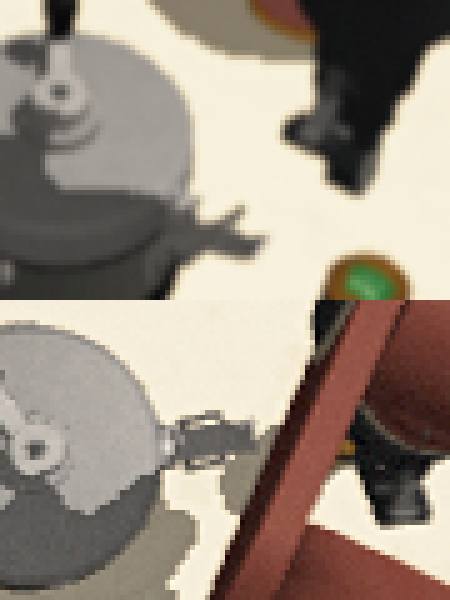

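```bash
python3 -c "
from to import *
P=lambda c,p:proj(c,C+B.apply(p)).round(1)
for z in(.1,.105,.11,.115):
  print(z,[P('scene',[x,-.1,z]) for x in(-.013,.013)],[P('top',[x,-.1,z]) for x in(-.013,.013)])
for z in(.09,.095,.1): print('lever',z,[P('scene',[x,-.1185,z]) for x in(-.009,.009)],[P('top',[x,-.1185,z]) for x in(-.009,.009)])
print('jar top',P('scene',[.0023,-.177,.105]))
"
python3 - <<'E'
import cv2
a=cv2.imread('pics/st4.png')
b=cv2.imread('pics/s0.png')[225:255,345:385]
cv2.imwrite('pics/l.png',cv2.resize(b,None,fx=12,fy=12,interpolation=cv2.INTER_CUBIC))
E
```

```text
0.1 [array([362.1, 244.7]), array([367.2, 237.8])] [array([363.6, 207.5]), array([362.6, 198. ])]
0.105 [array([362.3, 243.5]), array([367.4, 236.6])] [array([363.9, 207.3]), array([362.8, 197.8])]
0.11 [array([362.4, 242.3]), array([367.5, 235.3])] [array([364.1, 207.2]), array([363. , 197.6])]
0.115 [array([362.5, 241. ]), array([367.7, 234.1])] [array([364.4, 207. ]), array([363.3, 197.4])]
lever 0.09 [array([369.1, 249.3]), array([372.6, 244.5])] [array([369.7, 205.7]), array([368.9, 199.2])]
lever 0.095 [array([369.3, 248.1]), array([372.7, 243.3])] [array([370. , 205.5]), array([369.2, 199. ])]
lever 0.1 [array([369.4, 246.9]), array([372.9, 242.1])] [array([370.2, 205.4]), array([369.5, 198.8])]
jar top [392.8 253.1]
```

View pics/l.png

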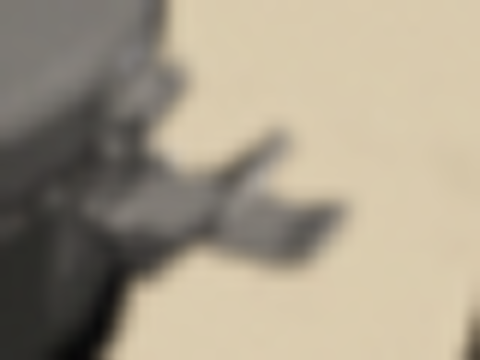

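```bash
python3 -m inch '[{"dx":0.038,"dy":-0.0015,"dz":0,"rx":0.001,"ry":0,"rz":-0.002},{"dx":0.038,"dy":-0.0015,"dz":0.05,"rx":0.001,"ry":0,"rz":-0.002},{"dx":0.038,"dy":-0.0015,"dz":0.084,"rx":0.001,"ry":0,"rz":-0.002},{"dx":0.038,"dy":-0.0015,"dz":0.084,"rx":0.001,"ry":0,"rz":-0.002},{"dx":0.038,"dy":-0.0015,"dz":0.084,"rx":0.001,"ry":0,"rz":-0.002}]' | grep force; python3 to.py 0 -.124 .1005
```

```text
contact_force: [0.2, 0.3, -0.1]
grasp_force: 0.0
t 8.75 chopper-frame [-0.001  -0.1254  0.1052] F [ 0.3  0.3 -0.1] w 0.0
[0.0018, 0.0013, 0.0059] [-0.002, -0.0017, 0.0024]
```

```bash
python3 -m inch '[{"dx":0.002,"dy":0.001,"dz":0.003,"rx":0,"ry":0,"rz":0},{"dx":0.002,"dy":0.001,"dz":0.006,"rx":0,"ry":0,"rz":0},{"dx":0.002,"dy":0.001,"dz":0.006,"rx":0,"ry":0,"rz":0}]' | grep contact; python3 to.py 0 -.104 .101
```

```text
contact_force: [0.6, 0.2, -0.4]
t 9.05 chopper-frame [ 0.0007 -0.1246  0.1016] F [ 0.6  0.1 -0.4] w -0.0
[0.0257, -0.0008, 0.0008] [-0.0002, -0.0006, 0.0023]
```

```bash
python3 -m inch '[{"dx":0.007,"dy":-0.001,"dz":0.001,"rx":0,"ry":0,"rz":0},{"dx":0.014,"dy":-0.001,"dz":0.001,"rx":0,"ry":0,"rz":0},{"dx":0.02,"dy":-0.001,"dz":0.001,"rx":0,"ry":0,"rz":0},{"dx":0.026,"dy":-0.001,"dz":0.001,"rx":0,"ry":0,"rz":0},{"dx":0.026,"dy":-0.001,"dz":0.001,"rx":0,"ry":0,"rz":0}]' | grep contact; python3 to.py 0 -.09 .107
python3 -m inch '[{"dx":0.006,"dy":0,"dz":-0.001,"rx":0,"ry":0,"rz":0},{"dx":0.011,"dy":0,"dz":-0.003,"rx":0,"ry":0,"rz":0},{"dx":0.016,"dy":0,"dz":-0.006,"rx":0,"ry":0,"rz":0},{"dx":0.018,"dy":0,"dz":-0.0065,"rx":0,"ry":0,"rz":0},{"dx":0.018,"dy":0,"dz":-0.0065,"rx":0,"ry":0,"rz":0}]' | grep contact; python3 to.py 0 -.09 .107
python3 -m inch '[{"dx":0,"dy":0,"dz":-0.05,"rx":0,"ry":0,"rz":0},{"dx":-0.05,"dy":0,"dz":-0.08,"rx":0,"ry":0,"rz":0},{"dx":-0.08,"dy":0,"dz":-0.08,"rx":0,"ry":0,"rz":0}]' | grep contact; 
python3 -c "
from h import *
im=np.vstack([cv2.resize(optics.grab_frame(c)[y:y+40,340:400,::-1],None,fx=7,fy=7,interpolation=3) for c,y in (('scene',220),('top',183))]);cv2.imwrite('pics/st5.png',im)"; python3 to.py 0 -.13 .107
```

```text
contact_force: [0.5, -1.4, 2.1]
t 9.55 chopper-frame [-0.0004 -0.1028  0.1002] F [ 0.4 -1.4  2.1] w -0.0
[0.0161, 0.0006, -0.0084] [-0.0004, -0.0011, 0.0029]
contact_force: [1.1, -0.1, -0.2]
t 10.05 chopper-frame [-0.001  -0.0886  0.1049] F [ 1.1 -0.2 -0.2] w 0.0
[-0.0018, 0.0012, -0.0026] [-0.0014, -0.0015, 0.0026]
contact_force: [0.8, 0.9, -0.4]
t 10.45 chopper-frame [ 0.     -0.1555  0.1703] F [ 0.2  0.6 -0.8] w 0.0
[0.0319, 0.0, 0.0791] [0.0001, -0.0001, 0.0003]
```

View pics/st5.png

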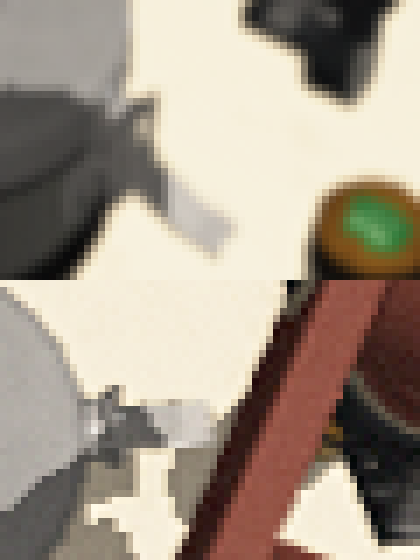

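```bash
python3 -c "
from to import *
P=lambda c,p:proj(c,C+B.apply(p)).round(1)
for n,y,z in(('hooked',-.0745,.104),('onlip',-.082,.1065),('vertical',-.0853,.1065),('out',-.095,.105)):
  print(n,[P('scene',[x,y,z]) for x in(-.015,.015)],[P('top',[x,y,z]) for x in(-.015,.015)])
for a in(1.1,1.3,1.5):
  y,z=-(.076+.046*np.sin(a)),.076-.046*np.cos(a);print(a,[P('scene',[x,y,z]) for x in(-.009,.009)],P('top',[0,y,z]), 'pin',P('scene',[.015,-.076-.01*np.sin(a),.076-.01*np.cos(a)]))
"

```

```text
hooked [array([353. , 239.8]), array([359., 232.])] [array([354.6, 209. ]), array([353.4, 198. ])]
onlip [array([355.6, 240.5]), array([361.6, 232.6])] [array([357.4, 208.7]), array([356.2, 197.7])]
vertical [array([356.8, 241.1]), array([362.7, 233.2])] [array([358.6, 208.6]), array([357.4, 197.6])]
out [array([360.1, 243.1]), array([366.1, 235.2])] [array([362.1, 208.2]), array([360.9, 197.3])]
1.1 [array([367.5, 257.2]), array([370.9, 252.4])] [367.  203.7] pin [361.7 241.6]
1.3 [array([368.9, 255.8]), array([372.3, 251. ])] [368.6 203.3] pin [362.  241.2]
1.5 [array([369.7, 254. ]), array([373.2, 249.2])] [369.6 203. ] pin [362.1 240.8]
```

```bash
python3 - <<'E'
from to import *
ims={c:optics.grab_frame(c)[:,:,::-1].copy() for c in('scene','top')}
for c in ims:
    cv2.imwrite(f'pics/raw6_{c}.png',ims[c])
    for n in('loop_bar','keeper','lever_end','latch_lever'):
        print(c,n,[(round(r['confidence'],2),np.round(r['bbox'],1).tolist()) for r in nets.boxes_of(c,n)[:2]])
k=12
def P(c,p,x0,y0): return tuple(int(v) for v in (proj(c,C+B.apply(p))-[x0-.5,y0-.5])*k)
rows=[]
for c,x0,y0 in(('scene',346,225),('top',346,190)):
    raw=cv2.resize(ims[c][y0:y0+24+(c=='scene')*0,x0:x0+32],None,fx=k,fy=k,interpolation=cv2.INTER_CUBIC);o=raw.copy()
    a=1.25;pin=(-.076-.01*np.sin(a),.076-.01*np.cos(a))
    for bar,col in(((-.0745,.104),(0,0,255)),((-.082,.1065),(255,0,0))):
        pts=[P(c,[-.013,*pin],x0,y0),P(c,[-.013,*bar],x0,y0),P(c,[.013,*bar],x0,y0),P(c,[.013,*pin],x0,y0)]
        cv2.polylines(o,[np.array(pts)],False,col,1)
    cv2.polylines(o,[np.array([P(c,[s,-.079,.1045],x0,y0) for s in(-.009,.009)])],False,(0,200,0),1)
    rows.append(np.hstack([raw,o]))
cv2.imwrite('pics/v6.png',np.vstack(rows))
E
```

```text
scene loop_bar [(0.67, [330.9, 205.4, 9.9, 30.1])]
scene keeper [(0.67, [330.9, 224.1, 52.9, 59.4])]
scene lever_end [(0.62, [361.7, 246.2, 19.4, 21.3]), (0.4, [330.6, 223.9, 56.2, 57.8])]
scene latch_lever [(0.55, [362.8, 246.6, 22.4, 15.5])]
top loop_bar []
top keeper [(0.93, [328.4, 205.5, 55.4, 60.0])]
top lever_end [(0.59, [364.0, 205.2, 10.7, 4.5])]
top latch_lever [(0.45, [361.9, 205.3, 17.2, 8.0])]
```

View pics/v6.png

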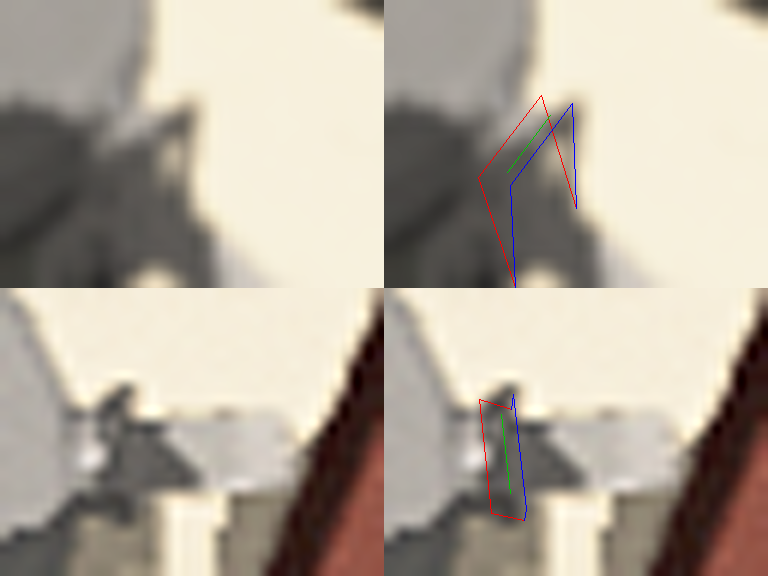

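```bash
python3 -m inch '[{"dx":0,"dy":0,"dz":0,"rx":0,"ry":0,"rz":0},{"dx":0,"dy":0,"dz":0,"rx":0,"ry":0,"rz":0}]' -0.06 | grep width; python3 to.py 0 -.116 .09
```

```text
gripper_width: 0.332
t 11.15 chopper-frame [-0.0004 -0.1531  0.1691] F [0.3 1.1 1. ] w 0.33
[0.0462, 0.0008, 0.099] [-0.001, -0.001, 0.0025]
```

```bash
python3 -m inch '[{"dx":0.046,"dy":0,"dz":0,"rx":0,"ry":0,"rz":0},{"dx":0.046,"dy":0,"dz":0.06,"rx":0,"ry":0,"rz":0},{"dx":0.046,"dy":0,"dz":0.099,"rx":0,"ry":0,"rz":0},{"dx":0.046,"dy":0,"dz":0.099,"rx":0,"ry":0,"rz":0}]' | grep -E "width|contact"; python3 to.py 0 -.116 .047
```

```text
contact_force: [-1.6, -0.1, -0.9]
gripper_width: 0.47
t 11.55 chopper-frame [-0.0043 -0.1143  0.085 ] F [-1.6  0.1 -0.9] w 0.47
[-0.0024, 0.0059, 0.0475] [-0.007, -0.004, 0.0026]
```

```bash
python3 -m inch '[{"dx":-0.0015,"dy":0,"dz":0,"rx":0,"ry":0,"rz":0},{"dx":-0.0015,"dy":0,"dz":0,"rx":0,"ry":0,"rz":0}]' | grep -E "contact"; python3 to.py 0 -.116 .047
```

```text
contact_force: [0.3, -1.0, -0.1]
t 11.75 chopper-frame [ 0.0009 -0.1185  0.0923] F [ 0.2 -1.  -0.1] w 0.47
[0.0032, -0.0012, 0.0567] [0.0013, 0.0002, 0.0021]
```

```bash
python3 -m inch '[{"dx":0.003,"dy":-0.0006,"dz":0.02,"rx":0,"ry":0,"rz":0.001},{"dx":0.003,"dy":-0.0006,"dz":0.04,"rx":0,"ry":0,"rz":0.001},{"dx":0.003,"dy":-0.0006,"dz":0.055,"rx":0,"ry":0,"rz":0.001},{"dx":0.003,"dy":-0.0006,"dz":0.056,"rx":0,"ry":0,"rz":0.001},{"dx":0.003,"dy":-0.0006,"dz":0.056,"rx":0,"ry":0,"rz":0.001}]' | grep -E "contact"; python3 to.py 0 -.116 .047
```

```text
contact_force: [0.5, 0.2, 0.2]
t 12.25 chopper-frame [-0.0006 -0.1154  0.046 ] F [0.5 0.1 0.2] w 0.47
[-0.0007, 0.0008, -0.0013] [-0.0003, -0.0007, 0.0012]
```

```bash
python3 -m inch '[{"dx":0,"dy":0.0004,"dz":0,"rx":0,"ry":0,"rz":0.001},{"dx":0,"dy":0.0004,"dz":0,"rx":0,"ry":0,"rz":0.001},{"dx":0,"dy":0.0004,"dz":0,"rx":0,"ry":0,"rz":0.001}]' -1 | grep -E "contact|width|grasp"; python3 to.py 0 -.118 .065
```

```text
contact_force: [10.5, 1.4, -2.5]
gripper_width: 0.181
grasp_force: 58.5
t 12.55 chopper-frame [ 0.0036 -0.1161  0.048 ] F [10.6  0.3 -2.5] w 0.18
[-0.0024, -0.0043, -0.0213] [0.0066, 0.0007, -0.0001]
```

```bash
python3 -m inch '[{"dx":0,"dy":0.004,"dz":0,"rx":0,"ry":0,"rz":0},{"dx":-0.002,"dy":0.004,"dz":-0.007,"rx":0,"ry":0,"rz":0},{"dx":-0.003,"dy":0.004,"dz":-0.014,"rx":0,"ry":0,"rz":0},{"dx":-0.003,"dy":0.004,"dz":-0.021,"rx":0,"ry":0,"rz":0},{"dx":-0.003,"dy":0.004,"dz":-0.026,"rx":0,"ry":0,"rz":0}]' | grep -E "contact|width|grasp"; python3 to.py 0 -.118 .065
```

```text
contact_force: [8.9, 9.6, -8.6]
gripper_width: 0.179
grasp_force: 58.9
t 13.05 chopper-frame [ 0.0035 -0.1162  0.0654] F [ 9.8  8.6 -8.6] w 0.18
[-0.0022, -0.0043, 0.0005] [0.0018, -0.0028, -0.0002]
```

```bash
python3 -m inch '[{"dx":0.003,"dy":0.004,"dz":-0.004,"rx":0,"ry":0,"rz":0},{"dx":0.003,"dy":0.004,"dz":-0.009,"rx":0,"ry":0,"rz":0},{"dx":0.003,"dy":0.004,"dz":-0.009,"rx":0,"ry":0,"rz":0}]' | grep -E "contact|width|grasp"; python3 to.py 0 -.118 .065
python3 - <<'E'
from to import *
for c in('scene','top'): cv2.imwrite(f'pics/raw7_{c}.png',optics.grab_frame(c)[:,:,::-1])
E
```

```text
contact_force: [-0.8, 4.9, -8.5]
gripper_width: 0.179
grasp_force: 58.7
t 13.35 chopper-frame [ 0.0039 -0.1133  0.0716] F [-0.3  4.9 -8.5] w 0.18
[-0.0059, -0.0048, 0.0083] [-0.0035, -0.0038, 0.0005]
```

```bash
python3 -m inch '[{"dx":0,"dy":0,"dz":0,"rx":0,"ry":0,"rz":0},{"dx":0,"dy":0,"dz":0,"rx":0,"ry":0,"rz":0},{"dx":0,"dy":0,"dz":-0.02,"rx":0,"ry":0,"rz":0},{"dx":0,"dy":0,"dz":-0.06,"rx":0,"ry":0,"rz":0},{"dx":-0.01,"dy":0,"dz":-0.09,"rx":0,"ry":0,"rz":0}]' -0.06 | grep -E "contact|width"; python3 to.py 0 -.126 .106
python3 -m inch '[{"dx":0,"dy":0,"dz":0,"rx":0,"ry":0,"rz":0},{"dx":0,"dy":0,"dz":0,"rx":0,"ry":0,"rz":0},{"dx":0,"dy":0,"dz":0,"rx":0,"ry":0,"rz":0}]' -1| grep -E "contact|width"; python3 to.py 0 -.126 .106
```

```text
contact_force: [0.6, 0.0, -0.2]
gripper_width: 0.475
t 13.95 chopper-frame [ 0.0067 -0.1237  0.1482] F [ 0.6 -0.  -0.2] w 0.48
[-0.0029, -0.0084, 0.0527] [0.0009, 0.0001, 0.0008]
contact_force: [-0.3, 0.1, -0.5]
gripper_width: 0.004
t 14.25 chopper-frame [ 0.0052 -0.123   0.1443] F [-0.3  0.1 -0.5] w 0.0
[-0.0038, -0.0063, 0.0479] [-0.0018, -0.0013, 0.0002]
```

```bash
python3 - <<'E'
from to import *
im=optics.grab_frame('scene')[:,:,::-1].copy();cv2.imwrite('pics/raw8_scene.png',im)
old=cv2.imread('pics/raw6_scene.png')
for n,a in(('old',old),('new',im)):
    print(n);print(a[229:246:1,355:376].mean(2).astype(int))
E
```

```text
old
[[158 146 137 175 227 236 236 236 236 236 236 235 235 235 236 236 235 236
  235 236 236]
 [152 138 140 185 229 236 237 236 236 236 236 236 236 235 235 235 236 235
  236 236 236]
 [148 134 154 208 233 236 235 235 235 235 235 235 235 236 236 235 236 235
  235 235 235]
 [152 138 165 222 235 234 225 227 233 235 235 235 235 236 236 235 236 236
  236 236 235]
 [156 146 174 216 225 213 185 201 229 235 235 235 236 236 236 236 236 236
  235 235 236]
 [141 158 176 183 174 145 126 177 227 236 236 236 236 236 236 236 236 236
  236 235 236]
 [141 166 165 153 121  99 108 181 229 236 236 236 236 236 236 236 236 236
  235 234 235]
 [137 145 127 123 115 124 129 194 231 237 236 236 236 236 236 236 236 236
  235 234 234]
 [108 101  92  98 130 164 150 201 232 237 236 236 236 236 236 236 236 236
  236 234 234]
 [ 87  85  83  95 136 165 154 211 233 236 236 236 236 236 236 236 236 236
  236 236 235]
 [ 80  84  86  93 124 137 150 220 236 237 236 236 236 236 236 236 236 236
  236 236 236]
 [ 76  84  87  92 107 108 137 217 236 237 236 236 236 236 236 236 236 236
  236 236 236]
 [ 74  85  86  87  91  90 12
[... 1235 characters left out ...]
6  92 161 204 165 192 228 234 234 234 234 234 234 234 234 234
  234 234 234]
 [ 87  85  80  87 137 186 157 189 227 235 234 234 234 234 234 234 234 234
  234 234 234]
 [ 82  83  84  85 106 137 135 179 219 232 234 234 234 234 234 234 234 234
  234 234 234]
 [ 80  83  85  85  87  94 113 166 197 220 228 232 234 234 234 234 234 234
  234 234 234]
 [ 80  85  85  84  84  85 112 165 185 198 210 223 230 233 234 234 234 234
  234 234 234]
 [ 78  84  83  84  84  93 129 169 182 184 189 201 214 225 230 233 234 234
  234 234 234]
 [ 71  81  78  81  82  96 132 156 174 181 183 184 190 201 215 224 228 229
  231 233 234]
 [ 67  78  75  80  88  95 101 113 147 175 183 182 182 183 190 198 203 204
  215 223 230]]
```

```bash
python3 -m inch '[{"dx":-0.004,"dy":-0.006,"dz":0.03,"rx":0,"ry":0,"rz":0},{"dx":-0.004,"dy":-0.006,"dz":0.046,"rx":0,"ry":0,"rz":0},{"dx":-0.004,"dy":-0.006,"dz":0.049,"rx":0,"ry":0,"rz":0},{"dx":-0.004,"dy":-0.006,"dz":0.049,"rx":0,"ry":0,"rz":0},{"dx":-0.004,"dy":-0.006,"dz":0.049,"rx":0,"ry":0,"rz":0}]' | grep -E "contact"; python3 to.py 0 -.1 .1055
```

```text
contact_force: [0.1, 0.0, -0.2]
t 14.8 chopper-frame [ 0.0012 -0.1264  0.1064] F [ 0.1  0.  -0.2] w -0.0
[0.033, -0.0015, 0.0012] [-0.0006, -0.0008, 0.0004]
```

```bash
python3 -m inch '[{"dx":0.015,"dy":-0.001,"dz":0.001,"rx":0,"ry":0,"rz":0},{"dx":0.03,"dy":-0.001,"dz":0.001,"rx":0,"ry":0,"rz":0},{"dx":0.038,"dy":-0.001,"dz":0.001,"rx":0,"ry":0,"rz":0},{"dx":0.044,"dy":-0.001,"dz":0.001,"rx":0,"ry":0,"rz":0},{"dx":0.049,"dy":-0.001,"dz":0.0005,"rx":0,"ry":0,"rz":0}]' | grep -E "contact"; python3 to.py 0 -.087 .1055
python3 -m inch '[{"dx":0.001,"dy":0,"dz":0,"rx":0,"ry":0,"rz":0},{"dx":0.001,"dy":0,"dz":0,"rx":0,"ry":0,"rz":0}]' | grep -E "contact"; python3 to.py 0 -.087 .1055
python3 -m inch '[{"dx":-0.03,"dy":0,"dz":-0.02,"rx":0,"ry":0,"rz":0},{"dx":-0.05,"dy":0,"dz":-0.06,"rx":0,"ry":0,"rz":0},{"dx":-0.055,"dy":0,"dz":-0.08,"rx":0,"ry":0,"rz":0},{"dx":-0.055,"dy":0,"dz":-0.08,"rx":0,"ry":0,"rz":0}]' | grep -E "contact"; python3 to.py 0 -.117 .1055
python3 - <<'E'
from to import *
ims={c:optics.grab_frame(c)[:,:,::-1].copy() for c in('scene','top')}
for c in ims: cv2.imwrite(f'pics/raw9_{c}.png',ims[c])
print(ims['scene'][229:246:1,353:376].mean(2).astype(int))
k=12
def P(c,p,x0,y0): return tuple(int(v) for v in (proj(c,C+B.apply(p))-[x0-.5,y0-.5])*k)
rows=[]
for c,x0,y0 in(('scene',346,225),('top',346,190)):
    raw=cv2.resize(ims[c][y0:y0+24,x0:x0+32],None,fx=k,fy=k,interpolation=cv2.INTER_CUBIC);o=raw.copy()
    a=1.7;pin=(-.076-.01*np.sin(a),.076-.01*np.cos(a))
    for by,col in((-.0725,(0,0,255)),(-.082,(255,0,0))):
        bar=(by,pin[1]+np.sqrt(.034**2-(by-pin[0])**2))
        pts=[P(c,[-.015,*pin],x0,y0),P(c,[-.015,*bar],x0,y0),P(c,[.015,*bar],x0,y0),P(c,[.015,*pin],x0,y0)]
        cv2.polylines(o,[np.array(pts)],False,col,1)
    rows.append(np.hstack([raw,o]))
cv2.imwrite('pics/v9.png',np.vstack(rows))
E
```

```text
contact_force: [0.5, 0.4, -0.6]
t 15.3 chopper-frame [ 1.000e-04 -8.660e-02  1.058e-01] F [ 0.5  0.3 -0.6] w 0.0
[-0.0005, -0.0001, 0.0003] [-0.0008, -0.0006, 0.0009]
contact_force: [-0.5, -0.1, 0.1]
t 15.5 chopper-frame [ 0.     -0.0862  0.1056] F [-0.5 -0.1  0.1] w 0.0
[-0.001, -0.0, 0.0002] [-0.0009, -0.001, 0.0005]
contact_force: [0.6, 0.0, -0.3]
t 15.9 chopper-frame [ 0.0018 -0.1318  0.1727] F [ 0.6 -0.  -0.3] w 0.0
[0.0186, -0.0026, 0.084] [0.0026, 0.0007, -0.0006]
[[ 75  70  70  67  87 166 227 235 235 234 234 234 234 234 234 234 234 234
  234 235 235 229 213]
 [ 70  71  70  67  88 161 225 235 235 234 234 234 234 234 234 234 234 234
  234 234 235 235 234]
 [ 73  71  71  69  89 144 211 232 235 234 234 234 234 234 234 234 234 234
  234 234 234 234 235]
 [ 73  72  74  79  92 117 180 226 234 234 233 233 233 233 234 234 234 234
  234 234 234 234 234]
 [ 71  73  80  85  96 103 155 217 233 234 234 233 233 234 234 234 234 234
  234 234 234 234 234]
 [ 73  77  81  84  87  86 120 194 230 235 234 234 234 234 234 234 235 234
  235 234 234 234 234]
 [ 77  82  84  83  84  80 101 173 226 235 
[... 325 characters left out ...]
234 234 234 234 234]
 [ 82  79  79  82  87 124 164 173 177 217 232 235 235 235 235 234 235 234
  234 234 234 234 235]
 [ 80  82  78  79  92 131 176 186 176 198 221 232 234 234 235 234 234 234
  234 234 234 235 235]
 [ 76  84  81  81  84 115 170 186 185 185 199 220 228 233 234 234 235 234
  234 234 234 234 234]
 [ 80  87  86  83  83 109 165 184 184 183 185 198 209 223 230 233 234 235
  234 234 234 235 235]
 [ 80  84  87  83  82 111 167 183 185 183 183 185 189 201 215 225 230 233
  234 234 234 235 235]
 [ 72  73  83  80  85 119 166 180 183 183 183 182 182 185 190 202 215 224
  228 229 232 234 234]
 [ 68  66  77  82  88 118 152 170 178 180 181 182 183 182 181 185 190 198
  203 205 216 223 230]]
```

```bash
python3 to.py 0 -.113 .11 15
```

```text
t 16.0 chopper-frame [-1.000e-04 -1.301e-01  1.690e-01] F [-0.2  1.2 -0.6] w 0.0
[0.0212, 0.0002, 0.0738] [-0.0011, 0.1732, 0.0001]
```

View pics/v9.png

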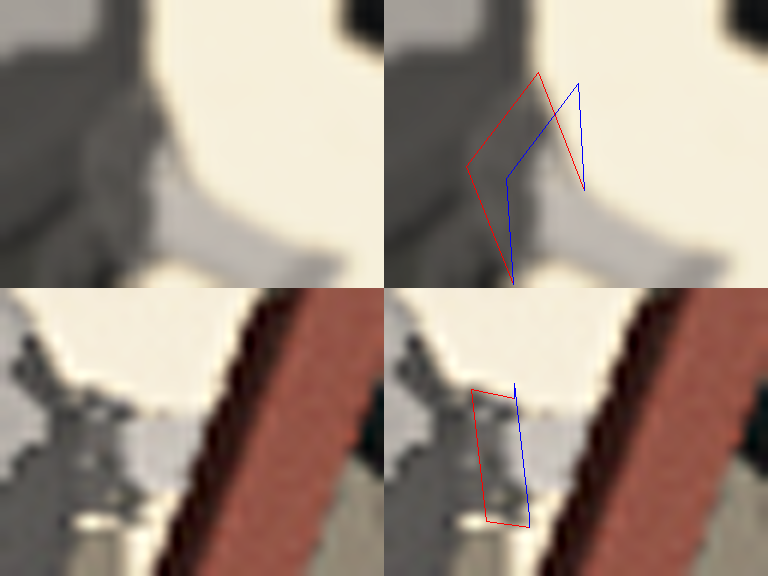

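```bash
python3 -m inch '[{"dx":0.021,"dy":0,"dz":0.02,"rx":0,"ry":0.09,"rz":0},{"dx":0.021,"dy":0,"dz":0.05,"rx":0,"ry":0.173,"rz":0},{"dx":0.021,"dy":0,"dz":0.074,"rx":0,"ry":0.173,"rz":0},{"dx":0.021,"dy":0,"dz":0.074,"rx":0,"ry":0.173,"rz":0},{"dx":0.021,"dy":0,"dz":0.074,"rx":0,"ry":0.173,"rz":0}]' | grep -E "contact"; python3 to.py 0 -.113 .046 15
```

```text
contact_force: [-1.2, -0.5, -0.4]
t 16.5 chopper-frame [-0.0009 -0.1124  0.1091] F [-1.2 -0.4 -0.4] w -0.0
[-0.0212, 0.0014, 0.076] [-0.0028, -0.0006, 0.0001]
```

```bash
python3 -m inch '[{"dx":-0.005,"dy":0.001,"dz":0.019,"rx":0,"ry":0,"rz":0},{"dx":-0.0085,"dy":0.001,"dz":0.03,"rx":0,"ry":0,"rz":0},{"dx":-0.012,"dy":0.001,"dz":0.043,"rx":0,"ry":0,"rz":0},{"dx":-0.0156,"dy":0.001,"dz":0.056,"rx":0,"ry":0,"rz":0},{"dx":-0.0156,"dy":0.001,"dz":0.056,"rx":0,"ry":0,"rz":0}]' | grep -E "contact"; python3 to.py 0 -.113 .044 15
```

```text
contact_force: [-0.8, 0.0, 0.4]
t 17.0 chopper-frame [-0.0002 -0.1133  0.0623] F [-0.8  0.1  0.4] w 0.0
[-0.0055, 0.0004, 0.0222] [-0.0026, -0.0003, -0.0002]
```

```bash
python3 -m inch '[{"dx":-0.0016,"dy":0,"dz":0.007,"rx":0,"ry":0,"rz":0},{"dx":-0.0036,"dy":0,"dz":0.014,"rx":0,"ry":0,"rz":0},{"dx":-0.0055,"dy":0,"dz":0.022,"rx":0,"ry":0,"rz":0},{"dx":-0.0055,"dy":0,"dz":0.022,"rx":0,"ry":0,"rz":0}]' | grep -E "contact"; python3 to.py 0 -.09 .044 15
```

```text
contact_force: [-0.2, 0.5, -0.4]
t 17.4 chopper-frame [ 0.0003 -0.1136  0.0448] F [-0.2  0.5 -0.4] w 0.0
[0.0283, -0.0004, 0.0086] [-0.0016, 0.0003, -0.0002]
```

```bash
python3 -m inch '[{"dx":0.006,"dy":0,"dz":0.0018,"rx":0,"ry":0,"rz":0},{"dx":0.012,"dy":0,"dz":0.0036,"rx":0,"ry":0,"rz":0},{"dx":0.018,"dy":0,"dz":0.0054,"rx":0,"ry":0,"rz":0},{"dx":0.024,"dy":0,"dz":0.0072,"rx":0,"ry":0,"rz":0},{"dx":0.0265,"dy":0,"dz":0.008,"rx":0,"ry":0,"rz":0}]' | grep -E "contact"; python3 to.py 0 -.09 .044 15
python3 -m inch '[{"dx":0.003,"dy":0,"dz":0.0005,"rx":0,"ry":0,"rz":0},{"dx":0.003,"dy":0,"dz":0.0005,"rx":0,"ry":0,"rz":0}]' | grep -E "contact"; python3 to.py 0 -.09 .044 15
```

```text
contact_force: [0.9, -1.4, -1.5]
t 17.9 chopper-frame [ 0.0005 -0.0908  0.0449] F [ 0.7 -1.5 -1.5] w 0.0
[0.0006, -0.0006, 0.0013] [-0.0013, 0.0001, 0.0004]
contact_force: [-0.5, -3.0, -2.0]
t 18.1 chopper-frame [ 0.0005 -0.0891  0.0451] F [-0.8 -2.9 -2. ] w -0.0
[-0.0014, -0.0006, 0.0011] [-0.0013, 0.0009, 0.0004]
```

```bash
python3 -m inch '[{"dx":0.0025,"dy":0,"dz":0.0005,"rx":0,"ry":0,"rz":0},{"dx":0.005,"dy":0,"dz":0.001,"rx":0,"ry":0,"rz":0},{"dx":0.005,"dy":0,"dz":0.001,"rx":0,"ry":0,"rz":0}]' | grep -E "contact"; python3 to.py 0 -.09 .044 15
python3 - <<'E'
from to import *
im=optics.grab_frame('scene')[:,:,::-1].copy();cv2.imwrite('pics/raw10_scene.png',im)
E
```

```text
contact_force: [-0.8, -14.1, -4.5]
t 18.4 chopper-frame [ 0.0006 -0.0886  0.0452] F [ -2.2 -13.9  -4.5] w -0.0
[-0.002, -0.0007, 0.001] [-0.0011, 0.0066, 0.0005]
```

```bash
python3 -m inch '[{"dx":-0.03,"dy":0,"dz":-0.01,"rx":0,"ry":0,"rz":0},{"dx":-0.03,"dy":0,"dz":-0.05,"rx":0,"ry":0,"rz":0},{"dx":-0.03,"dy":0,"dz":-0.1,"rx":0,"ry":0,"rz":0},{"dx":-0.03,"dy":0,"dz":-0.16,"rx":0,"ry":0,"rz":0},{"dx":-0.03,"dy":0,"dz":-0.2,"rx":0,"ry":0,"rz":0}]' | grep -E "contact"
python3 -m inch '[{"dx":-0.1,"dy":-0.06,"dz":-0.03,"rx":0,"ry":0,"rz":0},{"dx":-0.15,"dy":-0.12,"dz":-0.03,"rx":0,"ry":0,"rz":0},{"dx":-0.2,"dy":-0.12,"dz":-0.03,"rx":0,"ry":0,"rz":0},{"dx":-0.2,"dy":-0.12,"dz":-0.03,"rx":0,"ry":0,"rz":0}]' | grep -E "contact"
python3 to.py 0 -.09 .044 15
python3 - <<'E'
from to import *
for c in('scene','top'):
    im=optics.grab_frame(c)[:,:,::-1].copy();cv2.imwrite(f'pics/raw11_{c}.png',im)
    for n in('lever_end','hub_top','knob','olive_jar_mid','shot_glass_mid','nutmeg_jar_mid','salt_shaker_mid','shaker_mid'):
        print(c,n,[(round(r['confidence'],2),np.round(r['bbox'],1).tolist()) for r in nets.boxes_of(c,n)[:2]])
    if c=='scene': print(im[229:262,350:375].mean(2).astype(int))
    else: print(im[196:212,348:374].mean(2).astype(int))
P=lambda c,p:proj(c,C+B.apply(p)).round(1)
for a in(0,.2,.4):
  y,z=-(.08+.046*np.sin(a)),.076-.046*np.cos(a);print(a,[P('scene',[x,y,z]) for x in(-.009,.009)],P('top',[0,y,z]))
E
```

```text
contact_force: [0.9, -0.2, 0.0]
contact_force: [0.2, -0.2, 0.1]
t 19.35 chopper-frame [-0.0961 -0.3119  0.1761] F [ 0.1 -0.2  0.1] w -0.0
[0.2253, 0.1201, 0.2311] [-0.0002, 0.0002, -0.0004]
scene lever_end [(0.54, [331.1, 239.8, 63.1, 54.1]), (0.48, [354.8, 247.2, 6.1, 15.9])]
scene hub_top []
scene knob []
scene olive_jar_mid [(0.83, [241.2, 205.2, 24.8, 20.9]), (0.76, [283.2, 213.7, 20.6, 13.3])]
scene shot_glass_mid [(0.66, [285.4, 235.0, 17.9, 28.0]), (0.37, [331.7, 239.9, 58.4, 53.4])]
scene nutmeg_jar_mid [(0.61, [392.2, 264.4, 20.9, 33.6])]
scene salt_shaker_mid [(0.88, [454.5, 307.5, 22.7, 32.0]), (0.63, [329.8, 239.3, 59.0, 49.8])]
scene shaker_mid []
[[160 157 154 151 142 130 104  85  90 116  98  74  59  52  39  34  30  29
   29  30  31  31  32  32  33]
 [162 162 164 164 161 151 133 133 162 195 189 171 149 131 101  82  72  57
   46  36  30  28  29  30  31]
 [162 164 166 165 160 150 137 155 204 228 233 232 221 211 190 178 168 143
  114  90  72  60  52  38  30]
 [165 169 168 161 156 155 141 161 207 223 232 237 236 235 233 233 231 219
  200 183 170 148 131 100  74]
 [170 170 1
[... 4768 characters left out ...]
232 230 232 230 233 234 235 216 118
  122 129 128 128 125 131 128 130]
 [175 172 172 157 132  62 129 213 230 231 228 228 233 234 235 238 221 122
  129 128 128 128 130 134 130 134]
 [175 177 170 151 132 130 200 235 230 229 230 230 230 229 233 236 212 128
  128 128 124 129 135 128 129 131]
 [176 175 168 149 205 243 237 233 231 227 229 226 230 233 235 216 120 128
  133 127 127 129 135 127 136 131]
 [171 173 162 142 199 239 236 232 228 228 229 229 231 231 236 216 125 132
  133 129 129 129 133 133 131 136]]
0 [array([354.5, 256.5]), array([357.9, 251.8])] [353.1 205.8]
0.2 [array([357.5, 257.8]), array([360.9, 253.2])] [356.3 205.5]
0.4 [array([360.5, 258.8]), array([363.9, 254. ])] [359.4 205.1]
```

```bash
python3 -c "
from h import *
print(ticket.job_done())"
```

```text
the job is handed in; nothing more can be done
None
```

I handed the job in at about 19 s of the 48 s: the crank teeth are meshed, the lid is clicked home, the loop is hooked over the keeper and the lever is shut against the bowl. The last pictures show the lever flat and the loop over the keeper, and the arm touched none of the jars, glass or shakers; the loop went over only on a later try, after its first push knocked the lever down and I gripped the lever and lifted it again.

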